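# Sort the loose fittings into the sample trays

### The job

Sort the loose fittings on the bench into the three sorting trays: each goes into the tray that carries a sample of its kind on its ledge (pegs with the peg, hinges with the hinge, the knob with the knob). Lay the pegs and hinges flat on the tray floor, none on top of another, and stand the knob upright on its foot. Leave the inlaid box and the glue tin where they stand.

Things in the scene. Friction and masses are not known exactly. Their poses are not given: they have to be found in the camera images.
- peg_long: The longer of the two loose pegs: dark wooden lute tuning peg lying flat. Flat round head 25 mm wide, 10 thick at its -x end, tapered shank along +x, 10 to 8 thick; 82 mm long, x = -39.5 to +42.5. Origin on the shank's axis near the head, at mid thickness (5 mm above its support), z up; pinch here: the shank is 9.5 across y for 9 mm either way along x. 16 g.
- peg_short: The shorter of the two loose pegs: dark wooden lute tuning peg lying flat. Flat round head 25 mm wide, 10 thick at its -x end, tapered shank along +x, 10 to 8 thick; 66 mm long, x = -39.5 to +26.5. Origin on the shank's axis near the head, at mid thickness (5 mm above its support), z up; pinch here: the shank is 9.5 across y for 9 mm either way along x. 14 g.
- hinge_long: The longer of the two loose hinges: brass butt hinge folded shut (it does not open), lying flat. A rectangle 64 mm along x, 26 across y, 8 thick, round barrel along its +y edge, screw holes in the leaf. Origin at its centre, at mid thickness (4 mm above its support), z up. About 100 g.
- hinge_short: The shorter of the two loose hinges: brass butt hinge folded shut (it does not open), lying flat. A rectangle 48 mm along x, 26 across y, 8 thick, round barrel along its +y edge, screw holes in the leaf. Origin at its centre, at mid thickness (4 mm above its support), z up. About 75 g.
- knob: Loose brass drawer knob standing on its foot: foot 22 mm in diameter, neck 12, mushroom cap 30 in diameter from 18 to 25 above the foot; 32 high. Round: yaw does not matter. Origin at the centre of its underside, z up. About 60 g.
- tray_peg: Peg tray: wooden tray fixed to the bench. Well 110 mm along x, 150 along y, walls 6 thick, floor 5 and rim 22 above the bench. Origin under the well's middle at bench height; x points away from the robot (within 0.25 rad). Solid ledge at rim height along the far wall, x = 55 to 103; a tuning peg fixed on its middle as a sample (not to be taken) rises to 33 above the bench.
- tray_hinge: Hinge tray: wooden tray fixed to the bench. Well 110 mm along x, 150 along y, walls 6 thick, floor 5 and rim 22 above the bench. Origin under the well's middle at bench height; x points away from the robot (within 0.25 rad). Solid ledge at rim height along the far wall, x = 55 to 103; a folded hinge fixed on its middle as a sample (not to be taken) rises to 31 above the bench.
- tray_knob: Knob tray: wooden tray fixed to the bench. Well 110 mm along x, 150 along y, walls 6 thick, floor 5 and rim 22 above the bench. Origin under the well's middle at bench height; x points away from the robot (within 0.25 rad). Solid ledge at rim height along the far wall, x = 55 to 103; a brass knob fixed on its middle as a sample (not to be taken) rises to 54 above the bench.
- inlaid_box: Bystander: closed dark wooden box with an inlaid lid, 154 by 114 mm, 57 high, loose on the bench. Origin at the centre of its underside.
- glue_tin: Bystander: closed white round tin, 83 mm in diameter, 79 high, loose on the bench. Origin at the centre of its underside.
Mind the look-alikes: they are no part of the job. Leave any pink or white look-alike of the hinge_long alone.

How it is judged (in metres and radians):
At the end, for the whole second after the job is handed in: Pegs in the well of the peg tray, hinges in that of the hinge tray, each flat on the floor (within 0.15 rad, height within 5 mm), none on another; the knob upright on its foot on the floor of the knob tray (same tolerances); all at rest (under 20 mm/s) (x of peg_long in the frame of tray_peg between -0.055 and 0.055 m and y of peg_long in the frame of tray_peg between -0.075 and 0.075 m and z of peg_long in the frame of tray_peg between 0.005 and 0.015 m and angle between the z axis of each of peg_long, peg_short and the z axis of tray_peg, either way round below 0.15 rad and linear speed of each of peg_long, peg_short, hinge_long, hinge_short, knob below 0.02 m/s and x of peg_short in the frame of tray_peg between -0.055 and 0.055 m and y of peg_short in the frame of tray_peg between -0.075 and 0.075 m and z of peg_short in the frame of tray_peg between 0.005 and 0.015 m and x of hinge_long in the frame of tray_hinge between -0.055 and 0.055 m and y of hinge_long in the frame of tray_hinge between -0.075 and 0.075 m and z of hinge_long in the frame of tray_hinge between 0.004 and 0.014 m and angle between the z axis of each of hinge_long, hinge_short and the z axis of tray_hinge, either way round below 0.15 rad and x of hinge_short in the frame of tray_hinge between -0.055 and 0.055 m and y of hinge_short in the frame of tray_hinge between -0.075 and 0.075 m and z of hinge_short in the frame of tray_hinge between 0.004 and 0.014 m and x of knob in the frame of tray_knob between -0.055 and 0.055 m and y of knob in the frame of tray_knob between -0.075 and 0.075 m and z of knob in the frame of tray_knob between 0 and 0.01 m and angle between knob's own z axis and vertical below 0.15 rad); the robot touches nothing.
It fails at once if the inlaid box is pushed away or tipped (distance of inlaid_box from where it was at the start of the episode above 0.02 m or angle between inlaid_box's own z axis and vertical above 0.25 rad).
It fails at once if the glue tin is pushed away or tipped (distance of glue_tin from where it was at the start of the episode above 0.02 m or angle between glue_tin's own z axis and vertical above 0.25 rad).
It also fails if it takes over 109 s, if anything falls off the work surface, if the arm or the gripper's body presses on something with over 40 N, if the wrist force passes 120 N, or if a joint passes its speed limit or range.

### The arm

A 6-joint arm with a two-finger parallel gripper is mounted at the origin on the work surface. World frame = base frame: x ahead of the robot, y to its left, z up, the work surface at z = 0. Lengths are in m, angles in degrees, forces in N, time in s.
With the tool pointing down it reaches from about 0.4 to 0.825 m from the base axis. Payload 7 kg.
Tool frame: the origin (TCP) lies at the very end of the fingers, on their centre line; the grasp point (between the pads) lies 19 mm behind it; z points along the fingers, y is the line along which they close (so a half turn about z gives the same grasp; the last joint's range is limited). The gripper opens to 88 mm and grips with 3 to 60 N. Pads are 19 mm wide; open, the fingers measure 130 mm over their backs; the gripper's body (78 mm by 193 mm) begins 47 mm behind the grasp point.
Start: joints at [86.007, 20.546, 0.682, 0, -70.136, -16.507], TCP at [0.236, 0.632, 0.227] pointing down, gripper open.
Joint ranges: [-176.03, 176.03], [-82.01, 121.73], [-58.28, 71.71], [-173.87, 95.51], [-174.79, -0.11], [-173.66, 173.66]. Speed limits (degrees/s): [136.94, 136.94, 172.46, 180, 180, 180].

### API

Orientations are given as [roll, pitch, yaw] about the fixed x, y, z axes, in that order (R = Rz(yaw) Ry(pitch) Rx(roll)).
In Python, from plant import get_state, imaging, r, finder gives the robot as it stands.
- The arm moves only by the shell command python3 -m handwheel 'ROWS' [FORCE]. ROWS is JSON, a list of rows, each a list of 5 numbers: the closure, from 0 (fully open) to 1 (shut), then the shift along the world's x, y, z in cm, then the turn about the world's z in degrees. A call has 1 to 8 rows; each row is the pose to reach, as a shift and turn from the pose commanded when the call began; what a row does not reach only later rows make up. A row lasts 1/8 s, in which the tool goes at most 62.5 mm and 10.7 degrees, less where a joint would pass 70% of its speed; a pose out of reach is approached as far as the arm can. A call with a gripper value outside its range is refused whole. The fingers move at their own pace and stop on an object; FORCE is the grip in N (left out, the last holds). Time passes only in rows, so rows that repeat a pose let the fingers close. It gives the time, the measured TCP pose, the force, the opening and the grip force at its end, in the units of the state.
- get_state(): the state, without advancing time (a new reading comes with each control period).
- imaging.capture(name): name is "scene" or "top"; returns (picture, depth): 420x560x3 uint8, red, green, blue; 420x560 float32, m along the optical axis (not along the pixel's ray), 0 where there is no reading.
- imaging.get_calibration(name): a dict with "fx", "fy", "cx", "cy" (pixels), "rvec" (rotation vector, rad) and "tvec" (3), from world to camera coordinates, as OpenCV has them. Camera axes: x right, y down, z forward; pixel columns grow to the right and rows downward; lengths in m; the calibration is good to about 2 mm. A picture is of the moment at which its call begins. get_calibration takes no time and is no camera call.
- r.close_job(): hands the job in; it is judged then, once.
Trained networks look in the newest picture that a camera, given by its name, has taken for a name from the list of things; names that differ only in an ending like _2 or _b are one class to them, and where a whole thing is asked for, a point or a joint stands for the part that bears it (a point fixed in the world has none). Each returns a list of dicts, best first, with "p" (0 to 1); they miss things now and then, are a little off and sometimes report something else, mostly with a low value. They report only what shows in the picture. A call takes as long as a camera call. They do not tell look-alikes from the thing itself.
- finder.cut_out(camera, query): "region" (420x560 bool, what is visible of it) and "pixel" ([column, row] in pixels, amid what is visible of it).
The state is a dict: "time_s": time; "joints": joint angles; "qd": joint speeds; "joint_torque": joint torques, N m; "tcp_pos": TCP position; "eef_rot": TCP orientation; "contact_force": force on the tool from outside, world axes, zero at the start; "moment": the same for the moment, N m; "gripper_width": finger opening in m; "gripper_force": force on a finger pad.
Only numpy, scipy, OpenCV 4.12 (cv2) and the standard library are available. Lean on these libraries where they do the work, as an engineer would, in place of code of your own. Each camera call takes 0.05 s, during which the arm holds its last target. There are 200 camera calls.

## Working session

There is one attempt and no reset: what is moved stays moved. The work goes in short steps, Python scripts to look and compute and a shell command to move; the robot and the scene stay as the last step left them, time stands still between calls to the robot, and variables do not carry over. Pictures are saved under pics/ and viewed, at most 14 in all, crops included, and the job is handed in when it is done.

```bash
ls; mkdir -p pics; python3 - <<'E'
from plant import get_state, imaging, r, finder
import cv2
for n in("top","scene"):
    p,d=imaging.capture(n); cv2.imwrite(f"pics/{n}0.png",p[:,:,::-1]); print(n,imaging.get_calibration(n),(d>0).mean())
print(get_state())
E
```

```text
pics
top {'fx': 386.8862052484154, 'fy': 386.8862052484154, 'cx': 277.98372147904394, 'cy': 209.2285822828295, 'rvec': array([ 2.03424268, -2.16615364,  0.2519484 ]), 'tvec': array([0.02726153, 0.51847775, 0.80607985])} 0.9958630952380952
scene {'fx': 388.9004429683062, 'fy': 388.9004429683062, 'cx': 283.203319348624, 'cy': 204.17067966342532, 'rvec': array([ 1.8761805 ,  1.73635013, -0.66275877]), 'tvec': array([-0.02305566, -0.35135997,  1.44174515])} 0.9958715986394557
{'time_s': 0.1, 'joints': array([ 8.60051394e+01,  2.05896536e+01,  6.37985499e-01, -1.90471610e-02,
       -7.01352719e+01, -1.65053738e+01]), 'qd': array([-0.02088205, -0.05685292,  0.2363678 ,  0.1375493 ,  0.06141978,
       -0.02461609]), 'joint_torque': array([-2.05079392e-03, -5.84164131e+01,  2.93748897e+01,  7.01556936e+00,
        1.01646248e-02, -5.36915366e-05]), 'tcp_pos': array([0.23627291, 0.63182066, 0.22567815]), 'eef_rot': array([ 1.79911555e+02, -7.53419704e-03, -2.05067144e+01]), 'contact_force': array([ 0.26875703, -0.52256093,  0.49830662]), 'moment': array([ 0.04618081,  0.04349758, -0.02260752]), 'gripper_force': 0.0, 'gripper_width': 0.0876815733444824}
```

View pics/top0.png

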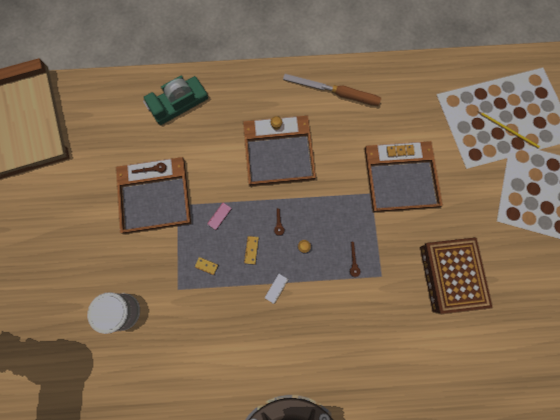

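View pics/scene0.png

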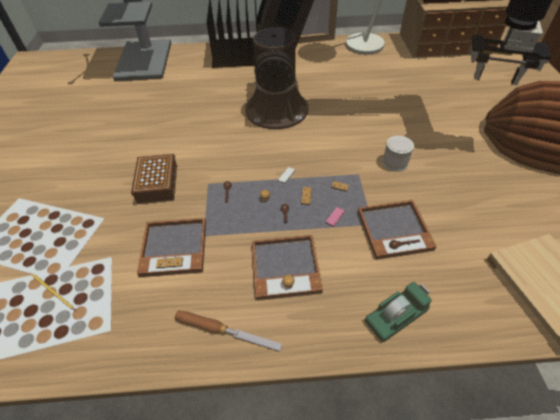

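The top view shows loose pegs at (279,222) and (354,260), brass hinges at (206,266) and (252,250), and the knob at (305,246). The look-alikes to leave are the pink (219,216) and white (276,289) hinges. Tray samples: peg tray (153,195), knob tray (280,157), hinge tray (403,182). The samples on the ledges at (150,170), (277,122) and (400,151) could also be mistaken for the loose parts.

```bash
cat > h.py <<'E'
import numpy as np,cv2
from plant import get_state, imaging, r, finder
def ray(n,uv,z):
    c=imaging.get_calibration(n);R=cv2.Rodrigues(c['rvec'])[0];t=np.array(c['tvec'])
    uv=np.atleast_2d(uv).astype(float)
    d=np.c_[(uv[:,0]-c['cx'])/c['fx'],(uv[:,1]-c['cy'])/c['fy'],np.ones(len(uv))]@R
    o=-R.T@t
    return o+d*((z-o[2])/d[:,2])[:,None]
def cloud(n,d,m):
    c=imaging.get_calibration(n);R=cv2.Rodrigues(c['rvec'])[0];t=np.array(c['tvec'])
    v,u=np.nonzero(m&(d>0));z=d[v,u]
    P=np.c_[(u-c['cx'])/c['fx']*z,(v-c['cy'])/c['fy']*z,z]
    return (P-t)@R
def rect(P):
    (c,(w,h),a)=cv2.minAreaRect((P[:,:2]*1000).astype(np.float32))
    if w<h: w,h,a=h,w,a+90
    return np.round(np.array(c),1),round(w,1),round(h,1),round(a%180,1)
E
python3 - <<'E'
from h import *
p,d=imaging.capture("top")
zt={'peg_long':.01,'hinge_long':.008,'hinge_short':.008,'peg_short':.01,'knob':.025,'tray_peg':.022,'tray_hinge':.022,'tray_knob':.022,'inlaid_box':.057,'glue_tin':.079}
for q,z in zt.items():
    for f in finder.cut_out("top",q):
        m=f['region']
        if f['p']<.2 or m.sum()<8: continue
        v,u=np.nonzero(m);P=ray("top",np.c_[u,v],z)
        C=cloud("top",d,m)
        print(q,round(f['p'],2),np.round(f['pixel']),m.sum(),'rect',*rect(P),'mean',np.round(P.mean(0)[:2]*1000,1),'ztop',np.round(np.percentile(C[:,2],[5,50,95])*1000))
big=cv2.resize(p[190:310,170:390],None,fx=3.6,fy=3.6,interpolation=cv2.INTER_CUBIC);cv2.imwrite("pics/crop0.png",big[:,:,::-1])
E
```

```text
peg_long 0.47 [353. 263.] 216 rect [ 401.1 -166.5] 80.4 26.9 7.4 mean [ 391.6 -170.6] ztop [-0.  9. 12.]
hinge_long 0.88 [254. 252.] 289 rect [438.7  64.1] 62.8 25.8 169.4 mean [439.   64.3] ztop [ 5.  8. 10.]
hinge_long 0.76 [276. 289.] 330 rect [348.3  10.5] 64.5 26.7 144.2 mean [348.   10.4] ztop [ 4.  8. 10.]
hinge_long 0.68 [221. 217.] 292 rect [524.3 135.3] 64.0 27.1 141.3 mean [523.9 135.5] ztop [ 3.  7. 10.]
hinge_short 0.81 [206. 265.] 236 rect [408.4 168.6] 48.4 25.7 63.6 mean [408.4 168.6] ztop [ 4.  8. 10.]
hinge_short 0.48 [352. 258.] 178 rect [ 402.9 -173.9] 73.9 18.3 173.7 mean [ 396.7 -171.9] ztop [ 0.  9. 12.]
peg_short 0.73 [278. 230.] 161 rect [501.6  -5.4] 64.9 21.1 176.5 mean [495.4  -3.9] ztop [ 4.  9. 12.]
knob 0.61 [305. 247.] 115 rect [436.7 -58.5] 26.1 25.7 131.0 mean [437.1 -58.7] ztop [25. 29. 32.]
tray_peg 0.73 [150. 196.] 4819 rect [582.6 287.7] 168.8 167.7 5.3 mean [580.6 288.7] ztop [ 2.  6. 24.]
tray_hinge 0.87 [399. 179.] 4763 rect [ 591.6 -305.7] 172.0 171.0 0.7 mean [ 589.7 -305.7] ztop [ 2.  7. 28.]
tray_knob 0.69 [280. 153.] 4313 rect [677.6 -14.7] 172.8 162.9 2.0 mean [675. -15.] ztop [ 2.  6. 24.]
inlaid_box 0.84 [457. 276.] 4343 rect [ 349.5 -376.3] 155.1 132.4 2.3 mean [ 348.  -376.3] ztop [19. 56. 58.]
glue_tin 0.64 [114. 314.] 1670 rect [319.9 349.4] 105.2 79.0 97.4 mean [317.8 349.1] ztop [15. 77. 80.]
```

View pics/crop0.png

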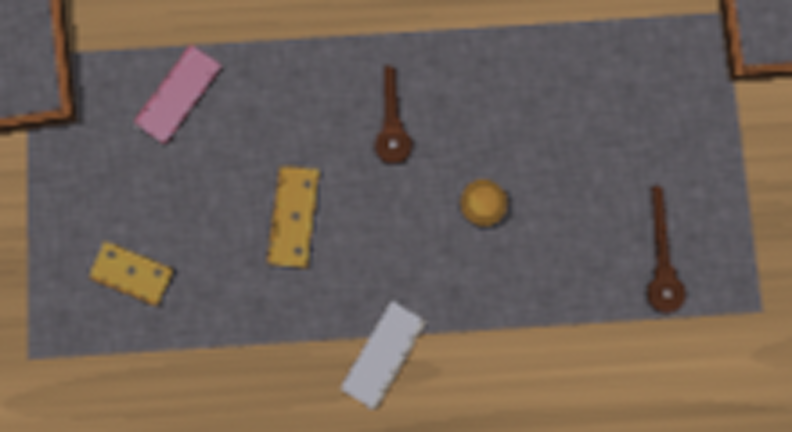

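The close crop confirms the choice: two yellow hinges with holes, two dark pegs (heads toward the robot) and the round knob. The pink and white blanks stay. Next I'll refine peg axes and tray wells.

```bash
python3 - <<'E'
from h import *
p,d=imaging.capture("top")
for q,(u0,v0,u1,v1) in {'peg_long':(340,232,368,282),'peg_short':(268,200,290,242)}.items():
    m=np.zeros(d.shape,bool);m[v0:v1,u0:u1]=1
    P=p.astype(int);m&=(P[...,0]-P[...,2]>25)
    v,u=np.nonzero(m);X=ray("top",np.c_[u,v],.007)[:,:2]*1000
    x=X[:,0]; 
    hd=X[x<x.min()+25].mean(0); 
    sh=X[x>x.min()+30]; k=np.polyfit(sh[:,0],sh[:,1],1)
    yaw=np.arctan(k[0]); o=np.array([x.min()+39.5*np.cos(yaw),0]);o[1]=np.polyval(k,o[0])
    print(q,m.sum(),'xr',x.min(),x.max(),'head',hd,'yaw',np.degrees(yaw),'origin',o,'line at head',np.polyval(k,hd[0]))
for q,c in {'tray_peg':(154,203),'tray_hinge':(403,186),'tray_knob':(280,160)}.items():
    P=p.astype(int); m=(np.abs(P[...,0]-P[...,2])<22).astype(np.uint8)
    m=cv2.morphologyEx(m,cv2.MORPH_OPEN,np.ones((3,3)))
    n,l=cv2.connectedComponents(m,connectivity=4); m=l==l[c[1],c[0]]
    v,u=np.nonzero(m); X=ray("top",np.c_[u,v],.005); print(q,m.sum(),*rect(X), 'z',np.median(cloud("top",d,m)[:,2]))
E
```

```text
peg_long 247 xr 351.1060521578342 442.6122192273384 head [ 360.2882047  -170.56705381] yaw -0.5338843881881842 origin [ 390.60433736 -173.28247079] line at head -172.9999756672285
peg_short 124 xr 471.74218637915953 532.502574652069 head [483.56632039  -5.02373473] yaw -2.7441029759960935 origin [511.19689249  -4.85383048] line at head -3.5294892867359096
tray_peg 2632 [566.9 290.8] 146.3 106.9 95.3 z 0.004621955028104594
tray_hinge 2517 [ 575.8 -312.9] 144.5 106.9 90.6 z 0.00487986444555011
tray_knob 2443 [662.1 -17.1] 149.3 105.7 92.4 z 0.004741892321326366
```

```bash
python3 - <<'E'
from h import *
X=ray("top",[(355,271.7),(352.5,241.9),(279.2,230),(278.3,208.3)],.008)[:,:2]*1000
for h,t in (X[:2],X[2:]):
    w=t-h; print(h,t,np.linalg.norm(w),np.degrees(np.arctan2(w[1],w[0])),h+27*w/np.linalg.norm(w))
E
```

```text
[ 373.66216114 -172.97674246] [ 442.48984578 -174.6145972 ] 68.84716944469501 -1.363179032396092 [ 400.65451973 -173.61906485]
[481.3318253   -5.77481104] [533.78058337  -6.9590895 ] 52.4621267109906 -1.2935030609073783 [508.32494504  -6.38430822]
```

```bash
python3 -m handwheel '[[0,2,-10,-4,-10],[0,4,-20,-4,-20],[0,8,-26,-4,-30],[0,12,-32,-4,-40],[0,15,-38,-5,-50],[0,17,-44,-8,-60],[0,17.2,-46.3,-11,-70],[0,17.2,-46.3,-12,-80]]' 20
```

```text
time_s: 1.7
tcp_pos: [0.4037, 0.1831, 0.1161]
eef_rot: [-179.9, 0.1, -100.8]
contact_force: [0.6, 1.0, -0.9]
gripper_width: 0.0874
gripper_force: 0.0
```

```bash
python3 -m handwheel '[[0.3,0,0,-2,-8],[0.3,0,0,-5,-16],[0.3,0,0,-8,-16],[0.3,0,0,-9.5,-16],[0.3,0,0,-9.5,-16],[0.3,0,0,-9.5,-16]]'
```

```text
time_s: 2.45
tcp_pos: [0.4032, 0.1848, 0.0214]
eef_rot: [-180.0, 0.0, -116.5]
contact_force: [-0.1, 0.4, -0.5]
gripper_width: 0.0614
gripper_force: 0.0
```

```bash
python3 -m handwheel '[[0.3,0.5,-1.6,0,0],[0.3,0.5,-1.6,-1,0],[0.3,0.5,-1.6,-1.9,0],[0.3,0.5,-1.6,-1.9,0],[1,0.5,-1.6,-1.9,0],[1,0.5,-1.6,-1.9,0],[1,0.5,-1.6,-1.9,0],[1,0.5,-1.6,-1.9,0]]' 25; python3 -m handwheel '[[1,0,0,0,0],[1,0,0,1,0],[1,0,0,5,0],[1,0,0,5,0]]'
```

```text
time_s: 3.45
tcp_pos: [0.4079, 0.1685, 0.0019]
eef_rot: [-180.0, 0.0, -116.5]
contact_force: [-0.3, -0.2, 0.1]
gripper_width: 0.027
gripper_force: 0.3
time_s: 3.95
tcp_pos: [0.4093, 0.1699, 0.0546]
eef_rot: [-179.9, 0.3, -116.5]
contact_force: [-0.2, 0.4, -0.4]
gripper_width: 0.0251
gripper_force: 25.0
```

```bash
python3 -m handwheel '[[1,2,-5,4,-8],[1,4,-11,4,-16],[1,6,-17,4,-24],[1,8,-23,4,-32],[1,10,-29,4,-40],[1,12,-35,4,-48],[1,14,-41,4,-56],[1,16,-47,4,-63]]'; python3 -m handwheel '[[1,0.7,-4.7,0,0],[1,0.7,-4.7,0,0],[1,0.7,-4.7,0,0]]'; python3 -c "from plant import get_state;s=get_state();print(s['tcp_pos'],s['eef_rot'],s['gripper_width'])"
```

```text
time_s: 4.95
tcp_pos: [0.565, -0.2951, 0.0912]
eef_rot: [180.0, -0.0, -179.8]
contact_force: [1.2, 1.4, -1.2]
gripper_width: 0.0252
gripper_force: 25.0
time_s: 5.32
tcp_pos: [0.5711, -0.34, 0.0909]
eef_rot: [180.0, -0.1, -179.6]
contact_force: [0.2, -0.3, -0.7]
gripper_width: 0.0252
gripper_force: 25.0
[ 0.57112107 -0.34001486  0.09085606] [ 1.79955284e+02 -8.05412027e-02 -1.79562992e+02] 0.02515344918112777
```

```bash
python3 -m handwheel '[[1,0.5,-0.6,0,0],[1,0.5,-0.6,-4,0],[1,0.5,-0.6,-7,0],[1,0.5,-0.6,-8.3,0],[1,0.5,-0.6,-8.3,0],[1,0.5,-0.6,-8.3,0]]'; python3 -m handwheel '[[0.58,0,0,0,0],[0.58,0,0,0,0],[0.58,0,0,0,0],[0.58,0,0,3,0],[0.58,0,0,8,0],[0.58,0,0,8,0]]'
```

```text
time_s: 6.08
tcp_pos: [0.5779, -0.3462, 0.01]
eef_rot: [-180.0, 0.1, -179.5]
contact_force: [0.8, 0.2, -1.3]
gripper_width: 0.0253
gripper_force: 25.0
time_s: 6.82
tcp_pos: [0.5797, -0.3473, 0.0937]
eef_rot: [-179.8, 0.4, -179.5]
contact_force: [-0.6, -0.5, -0.2]
gripper_width: 0.0367
gripper_force: 0.0
```

```bash
python3 -m handwheel '[[0.4,-2,6,2,-3],[0.3,-4,12,2,-6],[0.3,-6,18,2,-9],[0.3,-8,24,2,-11],[0.3,-10,30,2,-11],[0.3,-12,36,2,-11],[0.3,-14.1,41.1,2,-11],[0.3,-14.1,41.1,2,-11]]'; python3 -m handwheel '[[0.3,0,0,0,0],[0.3,0,0,0,0]]'
```

```text
time_s: 7.82
tcp_pos: [0.4348, 0.0685, 0.109]
eef_rot: [179.9, 0.0, 169.9]
contact_force: [-0.1, 1.0, -0.3]
gripper_width: 0.0619
gripper_force: 0.0
time_s: 8.07
tcp_pos: [0.4361, 0.0638, 0.1085]
eef_rot: [-180.0, -0.0, 169.4]
contact_force: [-0.0, -0.6, -0.0]
gripper_width: 0.0613
gripper_force: 0.0
```

```bash
python3 -m handwheel '[[0.3,0.3,0,-4,0],[0.3,0.3,0,-8,0],[0.3,0.3,0,-10,0],[0.3,0.3,0,-10.6,0],[0.3,0.3,0,-10.6,0],[1,0.3,0,-10.6,0],[1,0.3,0,-10.6,0],[1,0.3,0,-10.6,0]]' 25; python3 -m handwheel '[[1,0,0,0,0],[1,0,0,0,0],[1,0,0,2,0],[1,0,0,8,0],[1,0,0,8,0]]'
```

```text
time_s: 9.07
tcp_pos: [0.4393, 0.0651, 0.0033]
eef_rot: [180.0, 0.1, 169.5]
contact_force: [-0.7, -0.3, 0.3]
gripper_width: 0.0371
gripper_force: 0.0
time_s: 9.7
tcp_pos: [0.4415, 0.0664, 0.0865]
eef_rot: [179.7, 0.3, 169.5]
contact_force: [0.9, -0.3, -1.4]
gripper_width: 0.0254
gripper_force: 25.0
```

```bash
python3 -m handwheel '[[1,2,-5,1,3],[1,4,-10,1,6],[1,6,-15,1,9],[1,8,-20,1,11],[1,10,-26,1,11],[1,12,-31,1,11],[1,13.5,-34.7,1,11],[1,13.5,-34.7,1,11]]'; python3 -m handwheel '[[1,0,0,0,0],[1,0,0,0,0]]'
```

```text
time_s: 10.7
tcp_pos: [0.5737, -0.2845, 0.0906]
eef_rot: [180.0, -0.1, -179.7]
contact_force: [-0.3, 0.8, -2.3]
gripper_width: 0.0253
gripper_force: 25.0
time_s: 10.95
tcp_pos: [0.5735, -0.2811, 0.0924]
eef_rot: [180.0, -0.0, -179.4]
contact_force: [-0.0, 0.1, -2.3]
gripper_width: 0.0248
gripper_force: 25.0
```

Placing the long hinge, then moving on to peg_long at (401,-173.6), yaw -1.4.

```bash
python3 -m handwheel '[[1,0.2,0,-4,0],[1,0.2,0,-7,0],[1,0.2,0,-8.4,0],[1,0.2,0,-8.4,0],[1,0.2,0,-8.4,0]]'; python3 -m handwheel '[[0.58,0,0,0,0],[0.58,0,0,0,0],[0.58,0,0,0,0],[0.58,0,0,3,0],[0.58,0,0,8,0],[0.58,0,0,8,0]]';  python3 -m handwheel '[[0.5,-4,2,2,-1],[0.5,-8,5,2,-2],[0.5,-13,8,2,-2],[0.5,-17.4,10.7,2,-2],[0.5,-17.4,10.7,2,-2],[0.5,-17.4,10.7,2,-2]]'
```

```text
time_s: 11.58
tcp_pos: [0.5767, -0.2819, 0.0096]
eef_rot: [-180.0, 0.1, -179.5]
contact_force: [-0.1, 0.2, -1.3]
gripper_width: 0.0251
gripper_force: 25.0
time_s: 12.32
tcp_pos: [0.5788, -0.283, 0.0934]
eef_rot: [-179.9, 0.4, -179.5]
contact_force: [-0.5, 0.4, -0.6]
gripper_width: 0.0368
gripper_force: 0.0
time_s: 13.08
tcp_pos: [0.4026, -0.1751, 0.1092]
eef_rot: [-180.0, 0.1, 178.5]
contact_force: [0.4, -0.6, 0.3]
gripper_width: 0.0436
gripper_force: 0.0
```

```bash
python3 -m handwheel '[[0.5,-0.2,0.1,-4,0],[0.5,-0.2,0.1,-8,0],[0.5,-0.2,0.1,-10,0],[0.5,-0.2,0.1,-10.7,0],[0.5,-0.2,0.1,-10.7,0],[1,-0.2,0.1,-10.7,0],[1,-0.2,0.1,-10.7,0],[1,-0.2,0.1,-10.7,0]]' 20; python3 -m handwheel '[[1,0,0,0,0],[1,0,0,0,0],[1,0,0,2,0],[1,0,0,8,0],[1,0,0,8,0]]'; python3 - <<'E'
from h import *
p,d=imaging.capture("top");cv2.imwrite("pics/top1.png",p[:,:,::-1])
E
```

```text
time_s: 14.08
tcp_pos: [0.4003, -0.1741, 0.0021]
eef_rot: [180.0, 0.1, 178.5]
contact_force: [0.4, 0.3, -0.3]
gripper_width: 0.0195
gripper_force: 0.0
time_s: 14.7
tcp_pos: [0.4028, -0.1743, 0.0856]
eef_rot: [-180.0, 0.4, 178.5]
contact_force: [0.1, 0.1, -0.5]
gripper_width: 0.0101
gripper_force: 20.0
```

View pics/top1.png

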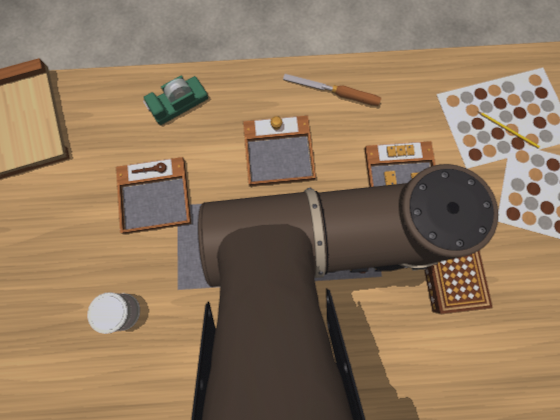

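Both hinges show in the hinge tray at (391,178) and (415,178); the arm hides the rest. The width reading of 10.1 mm shows peg_long is held. Carrying it to (563.5, 326).

```bash
python3 -m handwheel '[[1,2,5,2,3],[1,4,11,2,7],[1,6,17,2,7],[1,8,23,2,7],[1,10,29,2,7],[1,12,35,2,7],[1,14,41,2,7],[1,16.1,47,2,7]]'; python3 -m handwheel '[[1,0,3,0,0],[1,0,3,0,0],[1,0,3,0,0]]'
```

```text
time_s: 15.75
tcp_pos: [0.5588, 0.2923, 0.1001]
eef_rot: [-179.9, -0.1, -174.5]
contact_force: [1.3, -0.7, 0.6]
gripper_width: 0.0102
gripper_force: 20.0
time_s: 16.12
tcp_pos: [0.5582, 0.3196, 0.1007]
eef_rot: [-179.9, -0.1, -174.5]
contact_force: [-0.8, -1.1, -0.4]
gripper_width: 0.0101
gripper_force: 20.0
```

```bash
python3 -m handwheel '[[1,0.5,0.6,0,0],[1,0.5,0.6,-5,0],[1,0.5,0.6,-8,0],[1,0.5,0.6,-9.3,0],[1,0.5,0.6,-9.3,0],[1,0.5,0.6,-9.3,0]]'; python3 -m handwheel '[[0.75,0,0,0,0],[0.75,0,0,0,0],[0.75,0,0,0,0],[0.75,0,0,3,0],[0.75,0,0,9,0],[0.75,0,0,9,0]]';  python3 -m handwheel '[[0.5,-1,-5,1,-2],[0.5,-2,-11,1,-4],[0.5,-3,-17,1,-6],[0.5,-4,-23,1,-7],[0.5,-5,-29,1,-7],[0.5,-5.5,-33,1,-7],[0.5,-5.5,-33,1,-7],[0.5,-5.5,-33,1,-7]]'
```

```text
time_s: 16.88
tcp_pos: [0.565, 0.3272, 0.0101]
eef_rot: [179.9, 0.1, -174.5]
contact_force: [-0.8, -0.7, -0.6]
gripper_width: 0.0101
gripper_force: 20.0
time_s: 17.62
tcp_pos: [0.5668, 0.3289, 0.1044]
eef_rot: [179.7, 0.4, -174.4]
contact_force: [0.8, 0.3, -0.5]
gripper_width: 0.0221
gripper_force: 0.0
time_s: 18.62
tcp_pos: [0.5094, -0.0032, 0.1088]
eef_rot: [180.0, 0.0, 178.5]
contact_force: [-0.2, -0.2, -0.2]
gripper_width: 0.0437
gripper_force: 0.0
```

Now peg_short at (508.5,-6).

```bash
python3 -m handwheel '[[0.5,-0.1,-0.3,-4,0],[0.5,-0.1,-0.3,-8,0],[0.5,-0.1,-0.3,-10,0],[0.5,-0.1,-0.3,-10.6,0],[0.5,-0.1,-0.3,-10.6,0],[1,-0.1,-0.3,-10.6,0],[1,-0.1,-0.3,-10.6,0],[1,-0.1,-0.3,-10.6,0]]' 20; python3 -m handwheel '[[1,0,0,0,0],[1,0,0,0,0],[1,0,0,2,0],[1,0,0,8,0],[1,0,0,8,0]]'; python3 -m handwheel '[[1,1,5,1,2],[1,2,10,1,5],[1,4,15,1,7],[1,5,20,1,7],[1,6,24,1,7],[1,6.5,26,1,7],[1,6.5,26,1,7],[1,6.5,26,1,7]]'
```

```text
time_s: 19.62
tcp_pos: [0.5085, -0.0062, 0.0033]
eef_rot: [180.0, 0.1, 178.5]
contact_force: [-0.5, 1.0, -0.1]
gripper_width: 0.0193
gripper_force: 0.0
time_s: 20.25
tcp_pos: [0.5111, -0.0056, 0.0869]
eef_rot: [179.9, 0.4, 178.5]
contact_force: [0.1, 0.9, -1.5]
gripper_width: 0.0081
gripper_force: 20.0
time_s: 21.25
tcp_pos: [0.5725, 0.2526, 0.0923]
eef_rot: [-180.0, -0.1, -174.5]
contact_force: [-0.2, -0.7, 0.3]
gripper_width: 0.0083
gripper_force: 20.0
```

```bash
python3 - <<'E'
from h import *
p,d=imaging.capture("scene");cv2.imwrite("pics/sc1.png",cv2.resize(p[150:290,120:460],None,fx=2.35,fy=2.35,interpolation=cv2.INTER_CUBIC)[:,:,::-1])
E
```

```text
(no output)
```

View pics/sc1.png

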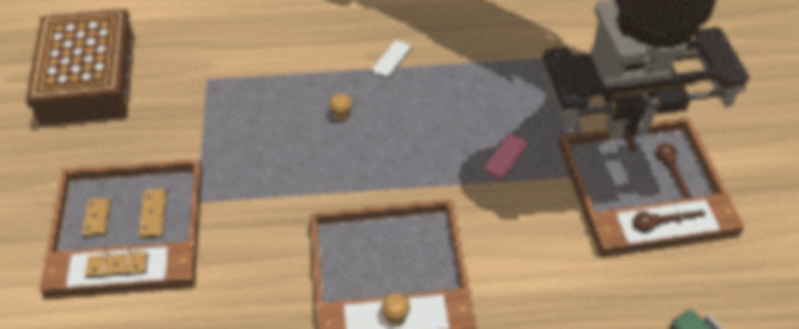

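Both hinges lie in the hinge tray and peg_long in its well. peg_short is in the fingers at (632,135) in the crop, roughly level. Placing it.

```bash
python3 -m handwheel '[[1,0.2,0.3,0,0],[1,0.2,0.3,-4,0],[1,0.2,0.3,-7,0],[1,0.2,0.3,-8.3,0],[1,0.2,0.3,-8.3,0],[1,0.2,0.3,-8.3,0]]'; python3 -m handwheel '[[0.75,0,0,0,0],[0.75,0,0,0,0],[0.75,0,0,0,0],[0.75,0,0,3,0],[0.75,0,0,9,0],[0.75,0,0,9,0]]';  python3 -m handwheel '[[0.3,-2,-5,1,0],[0.3,-4,-10,1,0],[0.3,-6,-15,1,0],[0.3,-8,-20,1,0],[0.3,-10,-25,1,0],[0.3,-12,-29,1,0],[0.3,-14,-31.5,1,0],[0.3,-14,-31.5,1,0]]'; python3 - <<'E'
from h import *
p,d=imaging.capture("scene");cv2.imwrite("pics/sc2.png",cv2.resize(p[150:290,120:460],None,fx=2.35,fy=2.35,interpolation=cv2.INTER_CUBIC)[:,:,::-1])
E
```

```text
time_s: 22.05
tcp_pos: [0.5758, 0.257, 0.0109]
eef_rot: [180.0, 0.1, -174.5]
contact_force: [1.3, 0.3, 0.6]
gripper_width: 0.0083
gripper_force: 20.1
time_s: 22.8
tcp_pos: [0.5779, 0.2586, 0.1052]
eef_rot: [179.7, 0.5, -174.4]
contact_force: [0.6, -0.6, -0.6]
gripper_width: 0.0219
gripper_force: 0.0
time_s: 23.8
tcp_pos: [0.4334, -0.0598, 0.1096]
eef_rot: [180.0, -0.0, -174.6]
contact_force: [1.4, -0.2, -0.0]
gripper_width: 0.0612
gripper_force: 0.0
```

View pics/sc2.png

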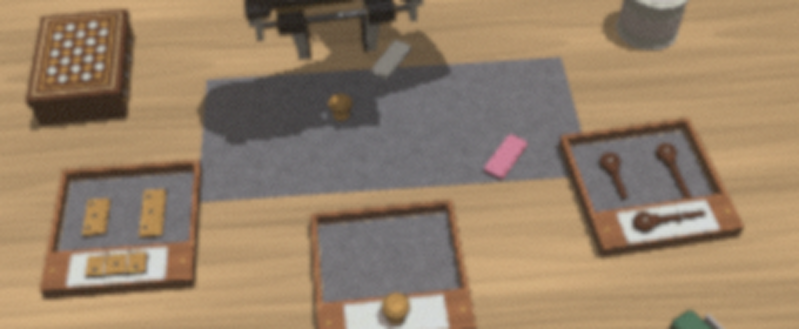

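All four flat parts are in place. Now the knob at (437,-58.6).

```bash
python3 -m handwheel '[[0.3,0.3,0.1,-4,0],[0.3,0.3,0.1,-8,0],[0.3,0.3,0.1,-10,0],[0.3,0.3,0.1,-10.6,0],[0.3,0.3,0.1,-10.6,0],[1,0.3,0.1,-10.6,0],[1,0.3,0.1,-10.6,0],[1,0.3,0.1,-10.6,0]]' 20; python3 -m handwheel '[[1,0,0,0,0],[1,0,0,0,0],[1,0,0,2,0],[1,0,0,8,0],[1,0,0,8,0]]'; python3 -m handwheel '[[1,4,1,2,-2],[1,8,2,2,-2],[1,12,3,2,-2],[1,16,4,2,-2],[1,20,4.2,2,-2],[1,22,4.2,2,-2],[1,22,4.2,2,-2],[1,22,4.2,2,-2]]'; python3 - <<'E'
from h import *
p,d=imaging.capture("scene");cv2.imwrite("pics/sc3.png",cv2.resize(p[150:310,200:400],None,fx=3.5,fy=3.5,interpolation=cv2.INTER_CUBIC)[:,:,::-1])
E
```

```text
time_s: 24.85
tcp_pos: [0.4385, -0.0573, 0.0043]
eef_rot: [180.0, 0.1, -174.5]
contact_force: [-0.2, -0.0, -0.3]
gripper_width: 0.0364
gripper_force: 0.0
time_s: 25.48
tcp_pos: [0.4409, -0.0567, 0.0875]
eef_rot: [179.9, 0.4, -174.5]
contact_force: [0.1, 0.2, -0.4]
gripper_width: 0.0285
gripper_force: 20.0
time_s: 26.48
tcp_pos: [0.6569, -0.0155, 0.1027]
eef_rot: [-180.0, -0.1, -176.5]
contact_force: [-0.4, 0.0, -0.2]
gripper_width: 0.0286
gripper_force: 20.0
```

View pics/sc3.png

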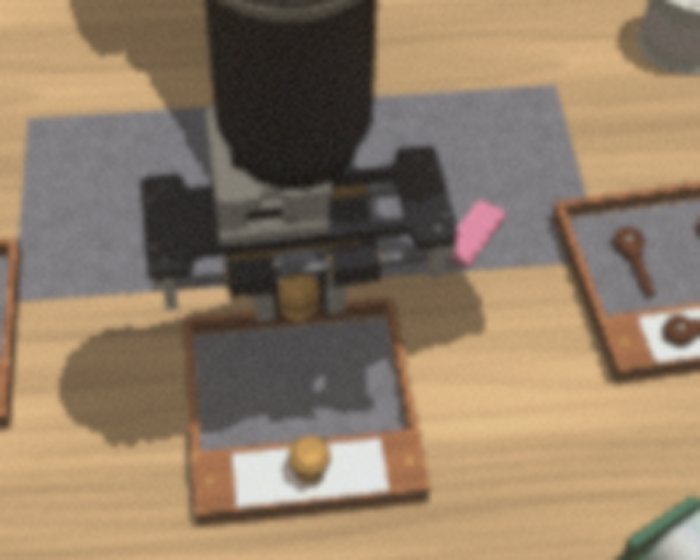

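```bash
python3 -m handwheel '[[1,0,0,-4,0],[1,0,0,-7,0],[1,0,0,-9,0],[1,0,0,-9.4,0],[1,0,0,-9.4,0],[1,0,0,-9.4,0]]'; python3 -m handwheel '[[0.5,0,0,0,0],[0.5,0,0,0,0],[0.5,0,0,0,0],[0.5,0,0,0,0],[0.5,0,0,3,0],[0.5,0,0,9,0],[0.5,0,0,12,0],[0.5,0,0,12,0]]';  python3 -m handwheel '[[0.3,-3,5,3,0],[0.3,-6,10,3,0],[0.3,-10,15,3,0],[0.3,-14,20,3,0],[0.3,-16,26,3,0],[0.3,-17,32,3,0],[0.3,-17,35,3,0],[0.3,-17,35,3,0]]'; python3 - <<'E'
from h import *
p,d=imaging.capture("scene");cv2.imwrite("pics/sc4.png",cv2.resize(p[150:310,110:450],None,fx=2.35,fy=2.35,interpolation=cv2.INTER_CUBIC)[:,:,::-1])
zt={'hinge_long':.013,'hinge_short':.013,'peg_long':.015,'peg_short':.015,'knob':.03}
for q,z in zt.items():
    for f in finder.cut_out("scene",q):
        m=f['region']
        if f['p']<.3: continue
        v,u=np.nonzero(m);P=ray("scene",np.c_[u,v],z);C=cloud("scene",d,m)
        print(q,round(f['p'],2),np.round(f['pixel']),*rect(P),'z',np.round(np.percentile(C[:,2],[5,50,95])*1000))
E
```

```text
time_s: 27.28
tcp_pos: [0.6586, -0.0152, 0.0108]
eef_rot: [180.0, 0.1, -176.5]
contact_force: [0.3, 0.1, -0.1]
gripper_width: 0.028
gripper_force: 20.0
time_s: 28.28
tcp_pos: [0.6599, -0.0151, 0.1332]
eef_rot: [180.0, 0.3, -176.5]
contact_force: [-0.1, -0.1, -0.6]
gripper_width: 0.0442
gripper_force: 0.0
time_s: 29.28
tcp_pos: [0.4877, 0.3364, 0.1585]
eef_rot: [-179.9, -0.1, -176.4]
contact_force: [-0.4, -0.6, 0.4]
gripper_width: 0.0616
gripper_force: 0.0
hinge_long 0.76 [182. 245.] [ 582.9 -282.4] 64.0 26.4 0.2 z [ 8. 12. 15.]
hinge_long 0.62 [288. 177.] [358.6   7.5] 62.4 24.5 147.8 z [ 3.  8. 10.]
hinge_long 0.56 [332. 216.] [532.8 131.1] 67.2 26.6 141.5 z [ 4.  7. 10.]
hinge_short 0.47 [161. 242.] [ 581.  -346.8] 52.2 29.3 2.4 z [ 5. 12. 15.]
peg_long 0.42 [404. 220.] [573.  321.8] 77.4 17.6 1.9 z [ 8. 13. 16.]
peg_short 0.48 [382. 219.] [565.1 249.8] 59.1 22.9 173.3 z [ 8. 13. 16.]
```

View pics/sc4.png

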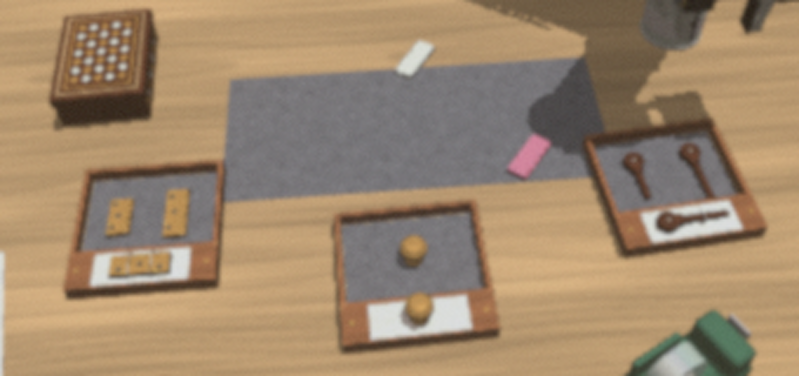

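Everything is in its tray. Last check: the knob's height and the tilt of the pegs.

```bash
python3 - <<'E'
from h import *
p,d=imaging.capture("scene")
m=np.zeros(d.shape,bool);m[244:268,274:298]=1
C=cloud("scene",d,m);C=C[C[:,2]>.012];print('knob',len(C),np.round(np.percentile(C[:,2],[5,50,90,97])*1000),np.round(C[C[:,2]>.028].mean(0)*1000), np.round(np.ptp(C[C[:,2]>.025][:,:2],axis=0)*1000))
for q in('peg_long','peg_short','hinge_long','hinge_short'):
    f=finder.cut_out("scene",q)
    if not f: print(q,'miss');continue
    f=f[0];C=cloud("scene",d,f['region']);C=C[C[:,2]>.0085]
    print(q,f['pixel'],'slope x',np.polyfit(C[:,0],C[:,2],1)[0],np.ptp(C[:,0]))
E
```

```text
knob 104 [25. 33. 36. 37.] [662. -16.  33.] [26. 28.]
peg_long [403.8, 219.2] slope x -0.03685004111398822 0.08061173397288868
peg_short [382.5, 219.1] slope x -0.025586967475421375 0.061956802204816475
hinge_long [330.5, 214.8] slope x 0.013534061573353242 0.04903810040821133
hinge_short [162.0, 241.4] slope x -0.0036550370794005403 0.049903245369801064
```

Knob top is at 37 mm (32 + 5, upright) and the flat parts are level, so I'm handing in.

```bash
python3 -c "from plant import r;print(r.close_job())"
```

```text
the job is handed in; nothing more can be done
None
```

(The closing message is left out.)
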